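Weight down two paper packs

ROBOT

A 7-joint arm with a two-finger parallel gripper is mounted at the origin on the work surface. World frame = base frame: x ahead of the robot, y to its left, z up, the work surface at z = 0. Lengths are in m, angles in rad, forces in N, time in s.
With the tool pointing down it reaches from about 0.4 to 0.875 m from the base axis. Payload 6.5 kg.
Tool frame: the origin (TCP) lies midway between the tips of the shut fingers; the grasp point (between the pads) lies 19 mm behind it; z points along the fingers, y is the line along which they close (so a half turn about z gives the same grasp; the last joint's range is limited). The gripper opens to 88 mm and grips with 3 to 60 N. Pads are 18 mm wide; open, the fingers measure 123 mm over their backs; the gripper's body (75 mm by 187 mm) begins 45 mm behind the grasp point.
Start: joints at [1.034, 0.536, -0.004, 1.538, 0.003, 1.067, -0.071], TCP at [0.295, -0.579, 0.239] pointing down, gripper open.
Joint ranges: [-2.7, 2.7], [-0.37, 2.16], [-1.27, 1.26], [0.24, 2.4], [-1.31, 4.45], [0.19, 1.91], [-2.76, 2.76]. Speed limits (rad/s): [2.39, 2.39, 3.14, 3.14, 3.14, 3.14, 3.14].

INTERFACE

Orientations are given as a unit quaternion [x, y, z, w].
In Python, from rig import bot gives the robot as it stands.
- The arm moves only by the shell command python3 -m handwheel 'ROWS' [OPENING] [FORCE]. ROWS is JSON, a list that holds one entry, the list of rows, each a list of 4 numbers: the shift along the tool's x, y, z in units of 30 mm (1.0 is 30 mm), then the turn about the tool's z in units of 5 degrees (1.0 is 5 degrees). In form: [[[dx, dy, dz, twist], ...]]. A call has 1 to 5 rows; each row shifts and turns the commanded pose from where the row before left it, along the tool's axes as they then stand; what a row does not reach is not made up. A row lasts 1/8 s, in which the tool goes at most 62.5 mm and 10.7 degrees, less where a joint would pass 70% of its speed; a pose out of reach is approached as far as the arm can. A call is refused whole if a number of a shift passes 1 or a number of a turn 1, either way. A call with a gripper value outside its range is refused whole. OPENING is the finger opening in mm, from 0 to 88.1, set as the call begins (- or left out, the last holds). The fingers move at their own pace and stop on an object; FORCE is the grip in N (left out, the last holds). Time passes only in rows, so rows that do not move let the fingers close. It gives the time, the measured TCP pose, the force, the opening and the grip force at its end, in the units of the state.
- bot.get_state(): the state, without advancing time (a new reading comes with each control period).
- bot.camera(name): name is "scene" or "side" or "wrist"; returns a dict with "pixels" (384x512x3 uint8, red, green, blue), "K" (3x3 intrinsics, pixels), "rvec" (rotation vector, rad) and "tvec" (3), from world to camera coordinates, as OpenCV has them. Camera axes: x right, y down, z forward; pixel columns grow to the right and rows downward; lengths in m; the calibration is good to about 2 mm. A picture is of the moment at which its call begins. There is no depth.
- bot.hand_in(): hands the job in; it is judged then, once.
Trained networks look in a picture, given as the dict that the camera call returned (one of the last four; its "shot" number tells which), for a name from the list of things; names that differ only in an ending like _2 or _b are one class to them, and where a whole thing is asked for, a point or a joint stands for the part that bears it (a point fixed in the world has none). Each returns a list of dicts, best first, with "confidence" (0 to 1); they miss things now and then, are a little off and sometimes report something else, mostly with a low value. They report only what shows in the picture. A call takes as long as a camera call. They do not tell look-alikes from the thing itself.
- bot.spot_in(picture, query): "position" ([column, row] in pixels, amid what is visible of it).
The state is a dict: "t": time; "joint_positions": joint angles; "joint_velocities": joint speeds; "joint_efforts": joint torques, N m; "tool_pos": TCP position; "eef_rot": TCP orientation; "ft_force": force on the tool from outside, world axes, zero at the start; "ft_torque": the same for the moment, N m; "opening": finger opening in m; "gripper_force": force on a finger pad.
Only numpy, scipy, OpenCV 4.12 (cv2) and the standard library are available. Lean on these libraries where they do the work, as an engineer would, in place of code of your own. Each camera call takes 0.05 s, during which the arm holds its last target. There are 200 camera calls.

TASK

Weight down the two packs of cut paper so that they press flat. On the pack with the red band lay the red-ended board, then the grey steel plate on that board, then stand the black iron weight on the plate; on the pack with the blue band lay the blue-ended board and stand the brass weight on it. Each board and the plate lies lengthwise along its pack, everything is centred on what is under it and set down rather than dropped, and the mallet, the ink tin and the paste pot stay where they are.

Things in the scene. Friction and masses are not known exactly. Their poses are not given: they have to be found in the camera images.
- red_pack_top (a point): Centre of the top face of the pack of yellow paper with a red band across its middle: a firm fixed block 130 (its x axis, lengthwise) by 90 (y) by 35 high, standing on the work surface, turned up to 0.4 rad either way; the point is 35 above the surface, z up.
- blue_pack_top (a point): The same kind of fixed pack of yellow paper, 130 (x, lengthwise) by 90 (y) by 35 high, but with a blue band; the point is the centre of its top face, 35 above the surface, z up.
- red_board_mid (a point): Centre (half-way up) of a loose pale wooden board with both ends painted red, 110 (x, lengthwise) by 50 (y) by 16 thick, about 0.07 kg, lying flat; z up; either end may lead.
- blue_board_mid (a point): Centre (half-way up) of a loose pale wooden board with both ends painted blue, 110 (x, lengthwise) by 50 (y) by 16 thick, about 0.07 kg, lying flat; z up; either end may lead.
- plate_mid (a point): Centre (half-way up) of a loose bare grey steel plate with a small dark square mark near one end, 90 (x, lengthwise) by 44 (y) by 10 thick, about 0.31 kg, lying flat; z up; either end may lead.
- iron_weight_mid (a point): Centre (half-way up, 25 above its foot) of a loose black iron weight standing upright: round body 48 in diameter, straight-sided for the lower 37, then a sloping shoulder and a small button 18 in diameter on top; 50 high in all; about 0.55 kg; z is its upright axis.
- brass_weight_mid (a point): Centre (half-way up, 22 above its foot) of a loose brass weight standing upright: round body 36 in diameter, straight-sided for the lower 34, then a sloping shoulder and a small button 14 in diameter on top; 44 high in all; about 0.32 kg; z is its upright axis.
- mallet: Bystander: wooden mallet lying to the right of the packs, head 110 (x) by 75 (y) by 70 high with a black belt, round handle 28 thick and 170 long towards its +y; origin under the centre of the head.
- ink_tin: Bystander: upright round tin with a red label, 64 in diameter, 60 high; origin at the centre of its underside.
- paste_pot: Bystander: open white ceramic pot, 76 in diameter at the rim, 60 high; origin at the centre of its underside.
There are look-alikes about, which are no part of the job. Of the things that look like the part that bears iron_weight_mid, take the one that is farthest to the robot's right at the start.

How it is judged:
At the end, for the whole second after the job is handed in: Red pack: red board, plate, iron weight upright; blue pack: blue board, brass weight upright. Each centred on the one below within 15 mm, height within 4 mm, level within 0.08 rad; boards along packs and plate along board within 0.25 rad; released and at rest (horizontal distance between red_board_mid and red_pack_top below 0.015 m and height (world z) of red_board_mid between 0.039 and 0.047 m and angle between each of red_board_mid, plate_mid, iron_weight_mid, blue_board_mid, brass_weight_mid's own z axis and vertical below 0.08 rad and angle between the x axis of red_board_mid and the x axis of red_pack_top, either way round below 0.25 rad and linear speed of each of red_board, plate, iron_weight, blue_board, brass_weight below 0.02 m/s and horizontal distance between plate_mid and red_board_mid below 0.015 m and height (world z) of plate_mid between 0.052 and 0.06 m and angle between the x axis of plate_mid and the x axis of red_board_mid, either way round below 0.25 rad and horizontal distance between iron_weight_mid and plate_mid below 0.015 m and height (world z) of iron_weight_mid between 0.082 and 0.09 m and horizontal distance between blue_board_mid and blue_pack_top below 0.015 m and height (world z) of blue_board_mid between 0.039 and 0.047 m and angle between the x axis of blue_board_mid and the x axis of blue_pack_top, either way round below 0.25 rad and horizontal distance between brass_weight_mid and blue_board_mid below 0.015 m and height (world z) of brass_weight_mid between 0.069 and 0.077 m); the robot touches nothing.
It fails at once if the mallet, ink tin or paste pot is moved by more than 30 mm (distance of any of mallet, ink_tin, paste_pot from where it was at the start of the episode above 0.03 m).
It fails at once if a board, the plate or a weight is dropped or thrown (faster than 0.6 m/s while not touched by the fingers, a free fall of about 18 mm) ((linear speed of red_board above 0.6 m/s and contact force between red_board and the fingers below 0.01 N) or (linear speed of blue_board above 0.6 m/s and contact force between blue_board and the fingers below 0.01 N) or (linear speed of plate above 0.6 m/s and contact force between plate and the fingers below 0.01 N) or (linear speed of iron_weight above 0.6 m/s and contact force between iron_weight and the fingers below 0.01 N) or (linear speed of brass_weight above 0.6 m/s and contact force between brass_weight and the fingers below 0.01 N)).
It also fails if it takes over 136 s, if anything falls off the work surface, if the arm or the gripper's body presses on something with over 40 N, if the wrist force passes 120 N, or if a joint passes its speed limit or range.

## Working session

There is one attempt and no reset: what is moved stays moved. The work goes in short steps, Python scripts to look and compute and a shell command to move; the robot and the scene stay as the last step left them, time stands still between calls to the robot, and variables do not carry over. Pictures are saved under pics/ and viewed, at most 18 in all, crops included, and the job is handed in when it is done.

```bash
ls; mkdir -p pics; python3 - <<'E'
from rig import bot
import cv2,json
s=bot.get_state();print(s['t'],s['tool_pos'],s['eef_rot'],s['opening'])
ims=[]
for n in ['scene','side']:
    p=bot.camera(n);cv2.imwrite(f'pics/{n}0.png',cv2.resize(p['pixels'][:,:,::-1],(800,600),interpolation=cv2.INTER_CUBIC))
    print(n,p['K'].tolist() if hasattr(p['K'],'tolist') else p['K'],p['rvec'],p['tvec'])
E
```

```text
pics
0.0 [ 0.29454496 -0.57874248  0.23786171] [ 9.72409003e-01  2.33280911e-01 -2.83858361e-04 -8.16602208e-04] 0.08816514109735611
scene [[427.35888245640666, 0.0, 260.75129860221375], [0.0, 427.35888245640666, 192.27409257031488], [0.0, 0.0, 1.0]] [ 0.79691903  2.45430503 -1.22588423] [ 0.47536978 -0.08471588  1.3691531 ]
side [[423.1687703361236, 0.0, 254.63971231784438], [0.0, 423.1687703361236, 189.9442879546805], [0.0, 0.0, 1.0]] [ 0.33951325 -2.62821217  1.43327013] [0.51567766 0.16041985 0.90046037]
```

View pics/scene0.png

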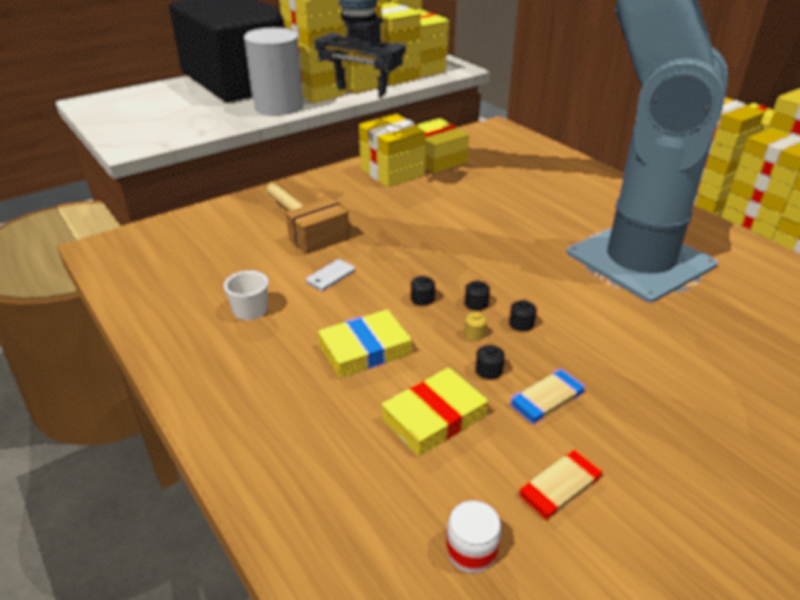

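View pics/side0.png

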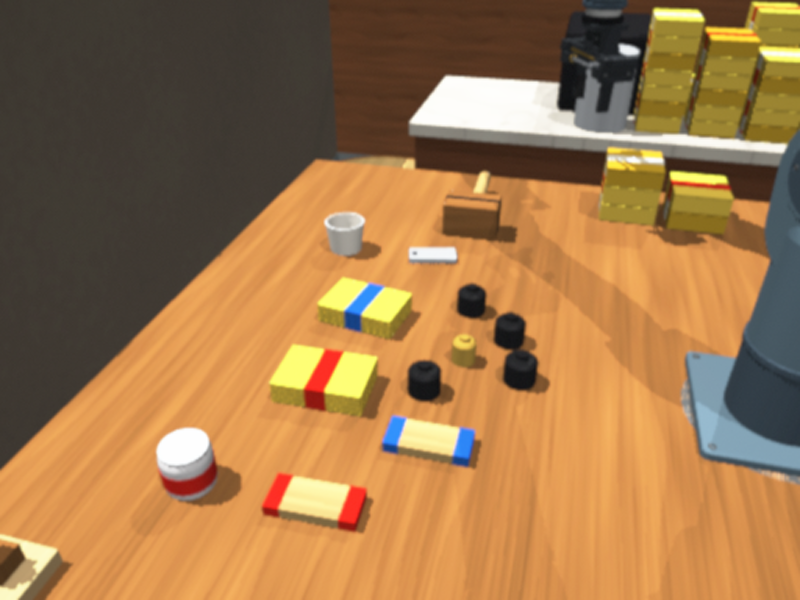

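The scene shows the red pack (435,408), blue pack (366,342), red board (561,482), blue board (548,395) and plate (331,274). Four black weights are visible, and the one nearest the mallet (423,290; in side 471,300) is farthest to the robot's right. The brass weight is at (476,326).

```bash
cat > h.py <<'E'
import numpy as np,cv2
from scipy.optimize import minimize
from rig import bot
def proj(p,X): return cv2.projectPoints(np.float64(X),np.float64(p['rvec']),np.float64(p['tvec']),np.float64(p['K']),None)[0][:,0]
def ray(p,uv,z):
    R=cv2.Rodrigues(np.float64(p['rvec']))[0];t=np.float64(p['tvec']).ravel();c=-R.T@t
    d=R.T@np.linalg.inv(np.float64(p['K']))@np.r_[uv,1]
    return c+d*(z-c[2])/d[2]
def box(x,y,a,L,W,z0,z1):
    c,s=np.cos(a),np.sin(a)
    return [[x+c*u-s*v,y+s*u+c*v,z] for u in(-L/2,L/2) for v in(-W/2,W/2) for z in(z0,z1)]
def cyl(x,y,prof):
    return [[x+r*np.cos(q),y+r*np.sin(q),z] for r,z in prof for q in np.linspace(0,6.283,24)]
def fgmask(p,seed,sat=0):
    im=p['pixels'].astype(np.float32); r=im/(im.sum(2,keepdims=True)+1)
    u,v=map(int,seed); w=60
    y0,x0=max(v-w,0),max(u-w,0)
    bg=np.median(r[y0:v+w,x0:u+w].reshape(-1,3),0)
    m=(np.linalg.norm(r-bg,axis=2)>0.075).astype(np.uint8)
    m=cv2.morphologyEx(m,cv2.MORPH_CLOSE,np.ones((3,3),np.uint8))
    n,l=cv2.connectedComponents(m)
    k=l[v,u]; return (l==k).astype(np.uint8) if k else m*0
def hullmask(uv,shape,S=4):
    m=np.zeros((shape[0]*S,shape[1]*S),np.uint8)
    cv2.fillConvexPoly(m,cv2.convexHull(np.round((uv+.5)*S).astype(np.int32)),1)
    return cv2.resize(m.astype(np.float32),(shape[1],shape[0]),interpolation=cv2.INTER_AREA)
def fit(views,model,x0):
    def cost(x):
        t=0
        for p,m in views:
            h=hullmask(proj(p,model(x)),m.shape); t+=1-np.minimum(h,m).sum()/np.maximum(h,m).sum()
        return t/len(views)
    best=None
    for a in ([None] if len(x0)==2 else np.arange(-1.5,1.6,.3)):
        q=np.r_[x0[:2],[] if a is None else [a]]
        c=cost(q)
        if best is None or c<best[0]: best=(c,q)
    d=len(best[1]);sim=np.vstack([best[1]]+[best[1]+e for e in np.diag([.012,.012,.25][:d])])
    r=minimize(cost,best[1],method='Nelder-Mead',options=dict(initial_simplex=sim,xatol=1e-4,fatol=1e-4))
    return r.x,r.fun
IRON=[(.024,0),(.024,.037),(.009,.045),(.009,.05)];BRASS=[(.018,0),(.018,.034),(.007,.04),(.007,.044)]
MOD={'red_pack':lambda x:box(*x,.13,.09,0,.035),'blue_pack':lambda x:box(*x,.13,.09,0,.035),
'red_board':lambda x:box(*x,.11,.05,0,.016),'blue_board':lambda x:box(*x,.11,.05,0,.016),'plate':lambda x:box(*x,.09,.044,0,.01),
'iron':lambda x:cyl(*x,IRON),'brass':lambda x:cyl(*x,BRASS)}
E
cat > m0.py <<'E'
from h import *
import json
S={'red_pack':((435,408),(325,378)),'blue_pack':((366,342),(365,307)),'red_board':((561,482),(315,500)),'blue_board':((548,395),(429,440)),'plate':((331,274),(432,255)),'iron':((423,290),(471,300)),'brass':((476,326),(464,350))}
ps=[bot.camera('scene'),bot.camera('side')]
vis=[p['pixels'][:,:,::-1].copy() for p in ps];out={}
for n,sd in S.items():
    sd=[np.array(s)*.64 for s in sd]; V=[(p,fgmask(p,s)) for p,s in zip(ps,sd)]
    g=np.mean([ray(p,s,.015)[:2] for p,s in zip(ps,sd)],0)
    x0=g if n in('iron','brass') else np.r_[g,0]
    x,c=fit(V,MOD[n],x0);out[n]=x.tolist()
    each=[fit([v],MOD[n],x0)[0].round(4).tolist() for v in V]
    print(n,x.round(4),'cost',round(c,3),[int(m.sum()) for _,m in V],each)
    for i,(p,m) in enumerate(V):
        cv2.polylines(vis[i],[cv2.convexHull(np.round(proj(p,MOD[n](x))).astype(np.int32))],True,(255,0,255),1)
        vis[i][m>0]=vis[i][m>0]//2+np.uint8([60,60,0])
json.dump(out,open('pos.json','w'))
cv2.imwrite('pics/fit.png',cv2.resize(np.hstack([v[130:384,100:450] for v in vis]),(800,290)))
E
python3 m0.py
```

```text
red_pack [0.6132 0.0986 0.0402] cost 0.104 [2175, 2077] [[0.6117, 0.0983, 0.0294], [0.6168, 0.0969, 0.0769]]
blue_pack [ 0.6126 -0.0942 -0.1617] cost 0.121 [1662, 1421] [[0.6116, -0.0948, -0.1731], [0.6186, -0.0954, -0.0809]]
red_board [0.5533 0.3004 0.0336] cost 0.085 [1214, 1676] [[0.5512, 0.2997, 0.0423], [0.554, 0.3019, 0.0243]]
blue_board [ 0.4463  0.1704 -0.0058] cost 0.117 [924, 1368] [[0.4439, 0.1693, -0.0122], [0.4468, 0.1724, 0.0048]]
plate [ 0.5478 -0.3149  0.2441] cost 0.116 [379, 344] [[0.5455, -0.3176, 0.2536], [0.5496, -0.3132, 0.2682]]
iron [ 0.4461 -0.1521] cost 0.243 [221, 294] [[0.441, -0.1564], [0.4477, -0.1529]]
brass [ 0.4314 -0.0167] cost 1.0 [0, 0] [[0.4314, -0.0167], [0.4314, -0.0167]]
```

View pics/fit.png

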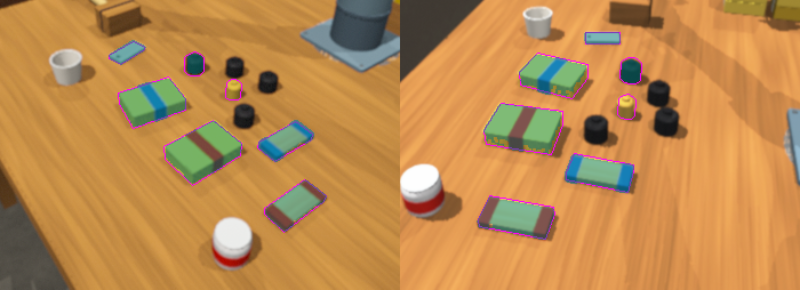

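The outlines fit well apart from brass, which wasn't segmented. I'll write a planner that only prints rows, and compute the positions of the other black weights for clearance.

```bash
cat > plan.py <<'E'
import sys,math,numpy as np
from rig import bot
# usage: plan.py x y z yaw_deg : rows (tool axes, 30mm/5deg units) from measured pose
def cur():
    s=bot.get_state();q=s['eef_rot']; return np.array(s['tool_pos']),2*math.atan2(q[1],q[0]),s
if __name__=='__main__':
    p,a,s=cur(); t=np.array(list(map(float,sys.argv[1:4])));d=t-p
    w=(math.radians(float(sys.argv[4]))-a+math.pi/2)%math.pi-math.pi/2
    n=max(1,math.ceil(np.abs(np.linalg.norm(d))/.0295),math.ceil(abs(math.degrees(w))/4.95))
    rows=[]
    tw=round(-math.degrees(w)/n/5,2)
    for i in range(n):
        y=a-math.radians(tw*5*i); c,sn=math.cos(y),math.sin(y); e=d/n/.03
        rows.append([round(c*e[0]+sn*e[1],2),round(sn*e[0]-c*e[1],2),round(-e[2],2),tw])
    print('t',s['t'],'pos',p.round(4),'yaw',round(math.degrees(a),2),'n',n)
    for i in range(0,n,5): print([rows[i:i+5]])
E
python3 plan.py 0.53 -0.2 0.3 0
python3 - <<'E'
from h import *
p=bot.camera('scene')
for s in [(477,295),(522,315),(490,362),(476,326)]: print(ray(p,np.array(s)*.64,.022).round(3))
E
```

```text
t 0.2 pos [ 0.2946 -0.579   0.2382] yaw 26.98 n 16
[[[np.float64(0.8), np.float64(-0.48), np.float64(-0.13), 0.34], [np.float64(0.78), np.float64(-0.5), np.float64(-0.13), 0.34], [np.float64(0.77), np.float64(-0.53), np.float64(-0.13), 0.34], [np.float64(0.75), np.float64(-0.55), np.float64(-0.13), 0.34], [np.float64(0.73), np.float64(-0.57), np.float64(-0.13), 0.34]]]
[[[np.float64(0.72), np.float64(-0.59), np.float64(-0.13), 0.34], [np.float64(0.7), np.float64(-0.61), np.float64(-0.13), 0.34], [np.float64(0.68), np.float64(-0.63), np.float64(-0.13), 0.34], [np.float64(0.66), np.float64(-0.65), np.float64(-0.13), 0.34], [np.float64(0.64), np.float64(-0.67), np.float64(-0.13), 0.34]]]
[[[np.float64(0.62), np.float64(-0.69), np.float64(-0.13), 0.34], [np.float64(0.6), np.float64(-0.71), np.float64(-0.13), 0.34], [np.float64(0.58), np.float64(-0.73), np.float64(-0.13), 0.34], [np.float64(0.56), np.float64(-0.74), np.float64(-0.13), 0.34], [np.float64(0.53), np.float64(-0.76), np.float64(-0.13), 0.34]]]
[[[np.float64(0.51), np.float64(-0.78), np.float64(-0.13), 0.34]]]
[ 0.373 -0.078  0.022]
[0.348 0.014 0.022]
[0.477 0.073 0.022]
[ 0.434 -0.01   0.022]
```

```bash
sed -i 's/rows.append(\[/rows.append([float(v) for v in [/; s/,tw\])/,tw]])/' plan.py
python3 -m handwheel '[[[0.8,-0.5,-0.3,1],[0.75,-0.55,-0.3,1],[0.7,-0.6,-0.3,1],[0.65,-0.7,-0.3,1],[0.6,-0.75,-0.3,1]]]'
python3 -m handwheel '[[[0.55,-0.8,0,0.4],[0.55,-0.8,0,0],[0.55,-0.8,0,0],[0.55,-0.8,0,0],[0.55,-0.8,0,0]]]'
python3 -m handwheel '[[[0.5,-0.8,0,0],[0.5,-0.8,0,0],[0.5,-0.8,0,0],[0.3,-0.4,0,0],[0,0,0,0]]]'
python3 - <<'E'
from h import *
p=bot.camera('wrist');cv2.imwrite('pics/w1.png',p['pixels'][:,:,::-1]);print(p['K'][0],p['rvec'],p['tvec'])
import json
P=json.load(open('pos.json'))
for n,x in P.items(): print(n,proj(p,[[x[0],x[1],.02]])[0].round())
E
```

```text
t: 0.88
tool_pos: [0.3692, -0.4579, 0.2839]
eef_rot: [1.0, 0.016, -0.0, -0.0]
ft_force: [0.1, -0.3, 0.5]
opening: 0.088
gripper_force: 0.0
t: 1.5
tool_pos: [0.4509, -0.3374, 0.2837]
eef_rot: [1.0, -0.0, -0.0, -0.0]
ft_force: [-0.2, -0.1, 0.1]
opening: 0.0885
gripper_force: 0.0
t: 2.12
tool_pos: [0.5049, -0.2538, 0.2836]
eef_rot: [1.0, 0.001, -0.0, -0.0]
ft_force: [-0.6, 0.3, -0.1]
opening: 0.0882
gripper_force: 0.0
[313.06127765   0.         257.70143761] [-2.04904131  2.04591459  0.32983329] [-0.25378938  0.42268628  0.59283891]
red_pack [-31.  68.]
blue_pack [127.  69.]
red_board [-176.  118.]
blue_board [-49. 198.]
plate [306. 123.]
iron [185. 198.]
brass [ 89. 208.]
```

View pics/w1.png

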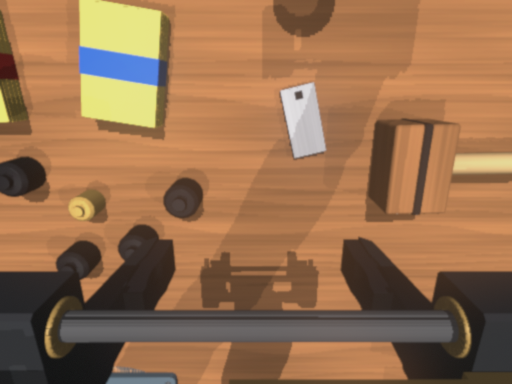

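Wrist view: plate at (303,121), blue pack (123,63), iron (183,197) and brass (86,208). I'll refine these here, then look at the left half.

```bash
cat > mw.py <<'E'
from h import *
import json,sys
P=json.load(open('pos.json'));p=bot.camera('wrist');vis=p['pixels'][:,:,::-1].copy()
PACKZ=lambda x:box(*x,.13,.09,0,.035)
for n in sys.argv[2:]:
    z={'pack':.035,'boar':.016}.get(n.split('_')[-1][:4],.01)
    z=.03 if n in('iron','brass') else z
    s=proj(p,[[P[n][0],P[n][1],z]])[0]
    if n.endswith('pack'): # avoid nothing, band differs from table too
        pass
    m=fgmask(p,s)
    if not m.sum(): print(n,'no mask');continue
    x,c=fit([(p,m)],MOD[n],np.array(P[n]))
    print(n,np.round(P[n],4),'->',x.round(4),'cost',round(c,3),int(m.sum()))
    vis[m>0]=vis[m>0]//2+np.uint8([60,60,0])
    cv2.polylines(vis,[cv2.convexHull(np.round(proj(p,MOD[n](x))).astype(np.int32))],True,(255,0,255),1)
    if c<.15: P[n]=x.tolist()
json.dump(P,open('pos.json','w'));cv2.imwrite(sys.argv[1],vis)
E
python3 mw.py pics/mw1.png blue_pack plate iron
python3 -m handwheel '[[[0,-1,0,0],[0,-1,0,0],[0,-1,0,0],[0,-1,0,0],[0,-1,0,0]]]' |sed -n 2p
python3 -m handwheel '[[[0,-1,0,0],[0,-1,0,0],[0,-1,0,0],[0,-1,0,0],[0,-1,0,0]]]'|sed -n 2p
python3 -m handwheel '[[[0,-1,0,0],[0,-1,0,0],[0,-0.8,0,0],[0,0,0,0],[0,0,0,0]]]'
python3 - <<'E'
from rig import bot
p=bot.camera('wrist')
print(bot.spot_in(p,'brass_weight_mid'))
E
python3 mw.py pics/mw2.png red_pack red_board blue_board brass
```

```text
blue_pack [ 0.6126 -0.0942 -0.1617] -> [ 6.108e-01 -1.000e-04 -6.694e-01] cost 0.948 166814
plate [ 0.5478 -0.3149  0.2441] -> [ 0.5494 -0.3127  0.2357] cost 0.037 2518
iron [ 0.4461 -0.1521] -> [ 0.4438 -0.1483] cost 0.451 694
tool_pos: [0.5041, -0.105, 0.2838]
tool_pos: [0.5047, 0.0449, 0.2838]
t: 4.1
tool_pos: [0.505, 0.1275, 0.2836]
eef_rot: [1.0, -0.001, -0.0, 0.001]
ft_force: [-0.8, -0.4, -0.6]
opening: 0.0883
gripper_force: 0.0
[{'position': [358.5, 202.7], 'confidence': 0.94}]
red_pack [0.6132 0.0986 0.0402] -> [0.6139 0.1014 0.0182] cost 0.213 7394
red_board [0.5533 0.3004 0.0336] -> [0.5539 0.3036 0.0401] cost 0.191 3153
blue_board [ 0.4463  0.1704 -0.0058] -> [0.4468 0.1729 0.0088] cost 0.167 2577
brass no mask
```

View pics/mw2.png

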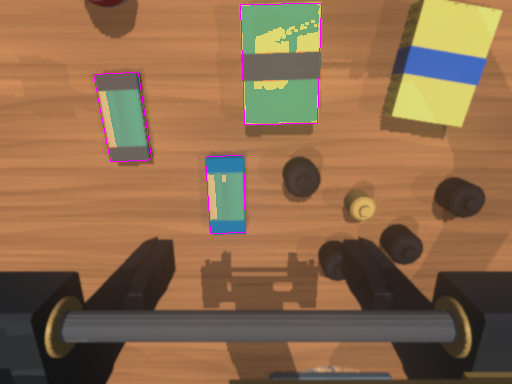

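View pics/mw1.png

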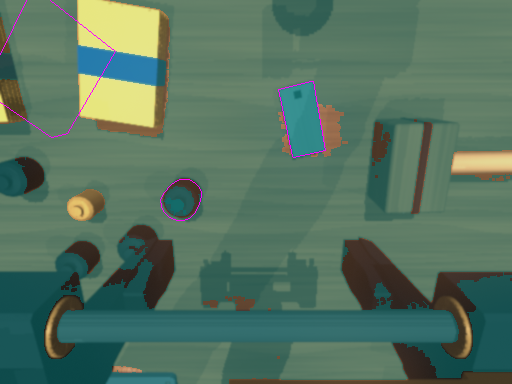

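```bash
cat >> h.py <<'E'
def fgmask(p,seed,sat=0):
    im=p['pixels'].astype(np.float32); r=im/(im.sum(2,keepdims=True)+1)
    bg=np.median(r[:230].reshape(-1,3),0)
    u,v=map(int,np.round(seed))
    mx=im.max(2)
    for m in ((mx<75),(mx>85)&(np.linalg.norm(r-bg,axis=2)>0.06)):
        m=m.astype(np.uint8)
        if mx[v,u]>=85: m=cv2.morphologyEx(m,cv2.MORPH_CLOSE,np.ones((7,7),np.uint8))
        m=cv2.morphologyEx(m,cv2.MORPH_OPEN,np.ones((3,3),np.uint8))
        n,l=cv2.connectedComponents(m);k=l[v,u]
        if k:
            o=np.zeros_like(m);cv2.fillConvexPoly(o,cv2.convexHull(np.argwhere(l==k)[:,::-1].astype(np.int32)),1)
            return o
    return m*0
E
python3 mw.py pics/mw3.png red_pack blue_pack red_board blue_board brass iron
```

```text
red_pack [0.6132 0.0986 0.0402] -> [0.6155 0.1012 0.026 ] cost 0.038 9678
blue_pack [ 0.6126 -0.0942 -0.1617] -> [ 0.6153 -0.0951 -0.1922] cost 0.097 9843
red_board [0.5533 0.3004 0.0336] -> [0.5541 0.3037 0.0271] cost 0.03 3897
blue_board [ 0.4463  0.1704 -0.0058] -> [0.4473 0.1731 0.0141] cost 0.097 3160
brass no mask
iron [ 0.4461 -0.1521] -> [ 0.4469 -0.1495] cost 0.089 1414
```

View pics/mw3.png

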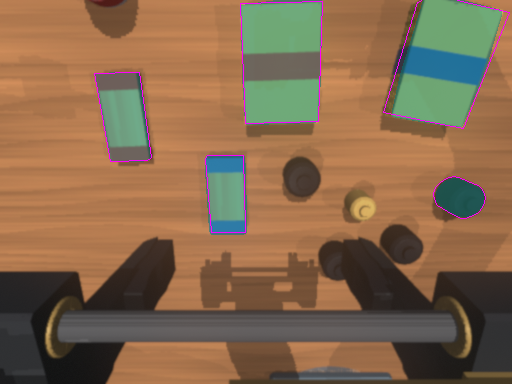

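```bash
python3 - <<'E'
from h import *
p=bot.camera('wrist');print(ray(p,(362,207),.044)); s=bot.get_state();print(s['t'],s['tool_pos'],s['eef_rot'])
for yy in [-.094]: print(proj(p,[[.4473,.1731,.016]]))
E
python3 plan.py .4473 .1731 .06 0.8
python3 -m handwheel '[[[-0.24,-0.2,0.9,-0.02],[-0.24,-0.19,0.9,-0.02],[-0.24,-0.19,0.9,-0.02],[-0.24,-0.19,0.9,-0.02],[-0.24,-0.19,0.9,-0.02]]]' 80 25 |sed -n 2p
python3 -m handwheel '[[[-0.24,-0.19,0.9,-0.02],[-0.24,-0.19,0.9,-0.02],[-0.24,-0.19,0.8,-0.02],[0,0,0,0],[0,0,0,0]]]'
python3 plan.py .4473 .1731 .004 0.8
```

```text
[ 0.44157057 -0.00819513  0.044     ]
4.35 [0.5047987  0.12865176 0.2837139 ] [ 9.99999512e-01 -9.73897153e-04 -1.55777631e-05  1.67299764e-04]
[[226.22310962 196.34077753]]
t 4.35 pos [0.5048 0.1287 0.2837] yaw -0.11 n 8
[[[-0.24, -0.18, 0.93, -0.02], [-0.24, -0.19, 0.93, -0.02], [-0.24, -0.19, 0.93, -0.02], [-0.24, -0.19, 0.93, -0.02], [-0.24, -0.19, 0.93, -0.02]]]
[[[-0.24, -0.19, 0.93, -0.02], [-0.24, -0.19, 0.93, -0.02], [-0.24, -0.19, 0.93, -0.02]]]
tool_pos: [0.4686, 0.1581, 0.148]
t: 5.6
tool_pos: [0.4478, 0.1751, 0.0715]
eef_rot: [1.0, 0.006, 0.001, -0.0]
ft_force: [-0.1, 0.2, 0.5]
opening: 0.0799
gripper_force: 0.0
t 5.6 pos [0.4478 0.1751 0.0715] yaw 0.74 n 3
[[[-0.01, 0.02, 0.75, -0.0], [-0.01, 0.02, 0.75, -0.0], [-0.01, 0.02, 0.75, -0.0]]]
```

```bash

python3 -m handwheel '[[[0,0.06,0.8,0],[0,0,0.8,0],[0,0,0.4,0],[0,0,0.22,0],[0,0,0,0]]]' |sed -n 1,4p
python3 -m handwheel '[[[0,0,0,0],[0,0,0,0],[0,0,0,0],[0,0,0,0],[0,0,0,0]]]' 40 25
python3 -m handwheel '[[[0,0,0,0],[0,0,-0.5,0],[0,0,-1,0],[0,0,-1,0],[0,0,-0.5,0]]]'
python3 plan.py .6153 -.0951 .11 -10.5
```

```text
t: 6.22
tool_pos: [0.4472, 0.1735, 0.0044]
eef_rot: [1.0, 0.007, 0.0, -0.0]
ft_force: [-0.4, 0.0, 0.9]
t: 6.85
tool_pos: [0.447, 0.1734, 0.0043]
eef_rot: [1.0, 0.007, 0.0, 0.0]
ft_force: [-0.6, -1.1, 4.0]
opening: 0.0494
gripper_force: 25.0
t: 7.48
tool_pos: [0.4475, 0.1737, 0.096]
eef_rot: [1.0, 0.007, 0.001, -0.0]
ft_force: [0.1, -0.1, -0.1]
opening: 0.0498
gripper_force: 25.0
t 7.475 pos [0.4475 0.1737 0.096 ] yaw 0.78 n 11
[[[0.5, 0.82, -0.04, 0.21], [0.51, 0.81, -0.04, 0.21], [0.53, 0.8, -0.04, 0.21], [0.54, 0.79, -0.04, 0.21], [0.56, 0.78, -0.04, 0.21]]]
[[[0.57, 0.77, -0.04, 0.21], [0.58, 0.76, -0.04, 0.21], [0.6, 0.75, -0.04, 0.21], [0.61, 0.74, -0.04, 0.21], [0.63, 0.73, -0.04, 0.21]]]
[[[0.64, 0.72, -0.04, 0.21]]]
```

```bash

python3 -m handwheel '[[[0.35,0.85,-0.35,0.21],[0.35,0.85,-0.35,0.21],[0.35,0.85,-0.35,0.21],[0.35,0.85,-0.35,0.21],[0.4,0.85,-0.35,0.21]]]' |sed -n 2p
python3 -m handwheel '[[[0.5,0.8,-0.35,0.21],[0.5,0.8,-0.35,0.21],[0.5,0.8,-0.35,0.21],[0.5,0.8,-0.35,0.21],[0,0,0,0.2]]]' |sed -n 2,3p
python3 -m handwheel '[[[0,0,0,0],[0,0,0,0]]]'
cp pos.json p0.json; python3 mw.py pics/mw4.png blue_pack
```

```text
tool_pos: [0.4977, 0.0438, 0.1468]
tool_pos: [0.548, -0.0594, 0.189]
eef_rot: [0.996, -0.087, 0.001, 0.0]
t: 8.98
tool_pos: [0.5467, -0.0556, 0.1881]
eef_rot: [0.997, -0.083, -0.001, -0.0]
ft_force: [0.1, -0.7, -0.8]
opening: 0.0493
gripper_force: 25.0
blue_pack [ 0.6153 -0.0951 -0.1922] -> [ 0.614  -0.0901 -0.1524] cost 0.755 60054
```

View pics/mw4.png

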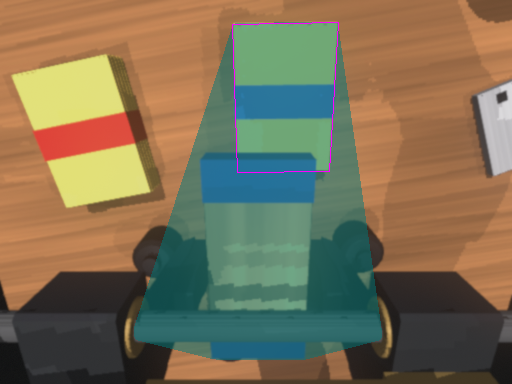

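The view shows the pack's far top corners at about (233,23) and (338,22). The far end of the held board is at (201,155) to (316,153). I'll refine these with subpixel edges.

```bash
cp p0.json pos.json; cat > e.py <<'E'
from h import *
p=bot.camera('wrist');im=p['pixels'].astype(int);r,g,b=im[...,0],im[...,1],im[...,2]
s=bot.get_state();z=s['tool_pos'][2];q=s['eef_rot'];yaw=2*np.arctan2(q[1],q[0]);T=np.array(s['tool_pos'])
fg=((g>.72*r)&(r>90)|(b>1.3*r)&(b>90))
L=[];R=[]
for v in range(32,145):
    c=np.flatnonzero(fg[v,180:400])+180
    L.append((c[0]-.5,v));R.append((c[-1]+.5,v))
top=[(u,np.flatnonzero(fg[:60,u])[0]-.5) for u in range(242,330)]
def ln(pts,Z):
    X=np.array([ray(p,t,Z)[:2] for t in pts]);vx,vy,x0,y0=cv2.fitLine(X.astype(np.float32),cv2.DIST_HUBER,0,.001,.001).ravel();return np.array([x0,y0]),np.array([vx,vy])
l,rr,t=ln(L,.035),ln(R,.035),ln(top,.035)
for e in(l,rr,t): print(e[0].round(4),'dir deg',round(np.degrees(np.arctan2(e[1][1],e[1][0])),2))
a=np.mean([np.arctan2(d[1]*np.sign(d[0]),abs(d[0])) for d in(l[1],rr[1])])
dx=np.array([np.cos(a),np.sin(a)]);dy=np.array([-dx[1],dx[0]])
yl,yr,xt=l[0]@dy,rr[0]@dy,t[0]@dx
print('width',yl-yr,'pack centre',dx*(xt-.065)+dy*(yl+yr)/2,'yaw deg',np.degrees(a))
# board end (blue) top edge in hand
zb=z-.0043+.016
bl=(b>1.3*r)&(b>60)
e=[(u,np.flatnonzero(bl[140:200,u])[0]+139.5) for u in range(210,308) if bl[140:200,u].any()]
X=np.array([ray(p,t,zb)[:2] for t in e]);tx=np.array([np.cos(yaw),np.sin(yaw)])
print('board end ahead of TCP',np.median((X-T[:2])@tx),'(55 if centred); side edges lateral',[((ray(p,(u,165),zb)[:2]-T[:2])@np.array([-tx[1],tx[0]])).round(4) for u in (201.5,315.5)])
E
python3 e.py; python3 plan.py .6 -.09 .188 -10
```

```text
[ 0.6283 -0.0452] dir deg -9.03
[ 0.6224 -0.1382] dir deg -8.87
[ 0.6798 -0.1009] dir deg 81.27
width 0.09285548 pack centre [ 0.61569464 -0.09019558] yaw deg -8.948395
board end ahead of TCP 0.05697629614257213 (55 if centred); side edges lateral [np.float64(0.0262), np.float64(-0.0237)]
t 9.075 pos [ 0.5469 -0.056   0.1883] yaw -9.58 n 3
[[[0.64, 0.27, 0.0, 0.03], [0.64, 0.27, 0.0, 0.03], [0.65, 0.27, 0.0, 0.03]]]
```

```bash
cat > upd.py <<'E'
import json,sys
P=json.load(open('pos.json'));P[sys.argv[1]]=list(map(float,sys.argv[2:]));json.dump(P,open('pos.json','w'))
E
python3 upd.py blue_pack .6157 -.0902 -.1562;python3 upd.py brass .4416 -.0082
python3 plan.py .6137 -.0899 .07 -8.95
```

```text
t 9.075 pos [ 0.5469 -0.056   0.1883] yaw -9.58 n 5
[[[0.48, 0.15, 0.79, -0.03], [0.48, 0.15, 0.79, -0.03], [0.48, 0.15, 0.79, -0.03], [0.48, 0.15, 0.79, -0.03], [0.47, 0.15, 0.79, -0.03]]]
```

```bash

python3 -m handwheel '[[[0.6,0.19,0.4,-0.03],[0.6,0.19,0.8,-0.03],[0.6,0.19,0.9,-0.03],[0.6,0.18,0.9,-0.03],[0,0,0.9,0]]]' |sed -n 2,3p
python3 -m handwheel '[[[0,0,0,0],[0,0,0,0]]]' | sed -n 2p
python3 plan.py .6137 -.0899 .0395 -8.95
```

```text
tool_pos: [0.6157, -0.0913, 0.0706]
eef_rot: [0.997, -0.079, 0.0, 0.0]
tool_pos: [0.6151, -0.0906, 0.0725]
t 9.95 pos [ 0.6151 -0.0906  0.0725] yaw -9.04 n 2
[[[-0.03, -0.01, 0.55, -0.01], [-0.03, -0.01, 0.55, -0.01]]]
```

```bash

python3 -m handwheel '[[[-0.06,-0.02,0.5,0],[0,0,0.35,0],[0,0,0.2,0],[0,0,0.05,0],[0,0,0,0]]]'
python3 -m handwheel '[[[0,0,0,0],[0,0,0,0],[0,0,0,0]]]'
```

```text
t: 10.58
tool_pos: [0.6125, -0.0901, 0.0392]
eef_rot: [0.997, -0.079, -0.001, 0.0]
ft_force: [-4.6, 1.1, 8.5]
opening: 0.0495
gripper_force: 25.0
t: 10.95
tool_pos: [0.6125, -0.0902, 0.0392]
eef_rot: [0.997, -0.079, -0.001, 0.0]
ft_force: [-4.3, 0.3, 9.7]
opening: 0.0496
gripper_force: 25.0
```

```bash

python3 -m handwheel '[[[0,0,0,0],[0,0,0,0],[0,0,0,0]]]' 75 | sed -n 2,5p
python3 -m handwheel '[[[0,0,-0.3,0],[0,0,-0.8,0],[0,0,-1,0],[0,0,-1,0],[0,0,-1,0]]]' | sed -n 2p
python3 plan.py .4416 -.0082 .15 0
```

```text
tool_pos: [0.6131, -0.0902, 0.0384]
eef_rot: [0.997, -0.079, -0.0, -0.0]
ft_force: [-1.0, -1.4, -0.1]
opening: 0.0748
tool_pos: [0.6131, -0.0902, 0.1632]
t 11.95 pos [ 0.6131 -0.0902  0.1632] yaw -9.07 n 7
[[[-0.87, -0.26, 0.06, -0.26], [-0.86, -0.28, 0.06, -0.26], [-0.86, -0.3, 0.06, -0.26], [-0.85, -0.32, 0.06, -0.26], [-0.84, -0.33, 0.06, -0.26]]]
[[[-0.83, -0.35, 0.06, -0.26], [-0.83, -0.37, 0.06, -0.26]]]
```

```bash

python3 -m handwheel '[[[-0.87,-0.26,-0.5,-0.26],[-0.86,-0.28,-0.5,-0.26],[-0.86,-0.3,-0.2,-0.26],[-0.85,-0.32,0,-0.26],[-0.84,-0.33,0,-0.26]]]' 62 | sed -n 2p
python3 -m handwheel '[[[-0.83,-0.35,0,-0.26],[-0.83,-0.37,0,-0.26],[0,0,0,0],[0,0,0,0]]]' | sed -n 2p
python3 - <<'E'
from h import *
p=bot.camera('wrist')
cv2.imwrite('pics/w5.png',p['pixels'][:,:,::-1])
print(proj(p,[[.4416,-.0082,.044],[.6157,-.0902,.051]]))
E
python3 plan.py .4416 -.0082 .07 0
```

```text
tool_pos: [0.4898, -0.0309, 0.1984]
tool_pos: [0.4425, -0.0084, 0.1982]
[[258.46074909 179.49232357]
 [361.2100568  -27.92828441]]
t 13.125 pos [ 0.4426 -0.0085  0.198 ] yaw -0.02 n 5
[[[-0.01, -0.0, 0.85, -0.0], [-0.01, -0.0, 0.85, -0.0], [-0.01, -0.0, 0.85, -0.0], [-0.01, -0.0, 0.85, -0.0], [-0.01, -0.0, 0.85, -0.0]]]
```

View pics/w5.png

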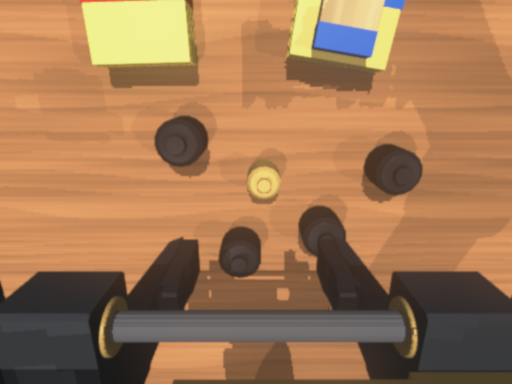

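```bash
python3 - <<'E'
from h import *
p=bot.camera('wrist')
print(ray(p,(263.5,183),.044),ray(p,(402,176),.05))
ps=[p]
for n in('scene','side'):
    ps.append(bot.camera(n)); print(n,[(d['position'],d['confidence']) for d in bot.spot_in(ps[-1],'brass_weight_mid')][:2],[(d['position'],d['confidence']) for d in bot.spot_in(ps[-1],'iron_weight_mid')])
    for d in bot.spot_in(ps[-1],'brass_weight_mid')[:1]: print(ray(ps[-1],d['position'],.022))
    for d in bot.spot_in(ps[-1],'iron_weight_mid'): print(' ',ray(ps[-1],d['position'],.024))
E
```

```text
[ 0.43803478 -0.01328489  0.044     ] [ 0.44681901 -0.14773423  0.05      ]
scene [([304.1, 209.7], 0.75), ([357.1, 310.9], 0.17)] [([270.5, 187.8], 0.87), ([333.6, 201.0], 0.67), ([305.1, 188.9], 0.64), ([314.3, 230.8], 0.55)]
[ 0.4385872 -0.0077904  0.022    ]
  [ 0.45341929 -0.13810015  0.024     ]
  [0.34908537 0.01268638 0.024     ]
  [ 0.37603642 -0.07604496  0.024     ]
  [0.47481133 0.07332362 0.024     ]
side [([296.3, 224.8], 0.71)] [([266.8, 246.8], 0.9), ([324.2, 208.9], 0.88), ([332.8, 237.5], 0.8), ([299.2, 188.5], 0.61)]
[ 0.43403832 -0.00413094  0.022     ]
  [0.48177386 0.09171569 0.024     ]
  [ 0.37883461 -0.08162865  0.024     ]
  [0.34670215 0.0239354  0.024     ]
  [ 0.4539925  -0.15819961  0.024     ]
```

```bash

python3 -m handwheel '[[[-0.12,0.08,0.9,0],[0,0,0.9,0],[0,0,0.9,0],[0,0,0.9,0],[0,0,0.9,0]]]' | sed -n 2p
python3 -m handwheel '[[[0,0,0.8,0],[0,0,0.6,0],[0,0,0.3,0],[0,0,0,0],[0,0,0,0]]]' | sed -n 2,4p
python3 plan.py .439 -.011 .010 0
```

```text
tool_pos: [0.438, -0.0104, 0.0618]
tool_pos: [0.4383, -0.0104, 0.0121]
eef_rot: [1.0, 0.0, 0.0, -0.0]
ft_force: [0.7, 0.3, 1.0]
t 14.925 pos [ 0.4383 -0.0104  0.0121] yaw 0.02 n 1
[[[0.02, 0.02, 0.07, 0.0]]]
```

```bash

python3 -m handwheel '[[[0,0,0,0],[0,0,0,0],[0,0,0,0],[0,0,0,0],[0,0,0,0]]]' 28 30 | sed -n 2,6p
python3 -m handwheel '[[[0,0,-0.4,0],[0,0,-0.9,0],[0,0,-1,0],[0,0,-1,0],[0,0,-0.8,0]]]' | sed -n 2,6p
python3 plan.py .6145 -.0905 .13 0
```

```text
tool_pos: [0.4379, -0.0113, 0.0119]
eef_rot: [1.0, -0.0, 0.0, 0.001]
ft_force: [-0.7, -4.3, 5.9]
opening: 0.0347
gripper_force: 30.0
tool_pos: [0.4376, -0.0099, 0.1361]
eef_rot: [1.0, 0.001, 0.0, -0.0]
ft_force: [0.3, -0.2, -2.6]
opening: 0.0348
gripper_force: 30.0
t 16.175 pos [ 0.4376 -0.0099  0.1361] yaw 0.07 n 7
[[[0.84, 0.38, 0.03, 0.0], [0.84, 0.38, 0.03, 0.0], [0.84, 0.38, 0.03, 0.0], [0.84, 0.38, 0.03, 0.0], [0.84, 0.38, 0.03, 0.0]]]
[[[0.84, 0.38, 0.03, 0.0], [0.84, 0.38, 0.03, 0.0]]]
```

```bash

python3 -m handwheel '[[[0.84,0.38,-0.1,0],[0.84,0.38,-0.1,0],[0.84,0.38,-0.1,0],[0.84,0.38,-0.1,0],[0.84,0.38,-0.1,0]]]' | sed -n 2p
python3 -m handwheel '[[[0.84,0.38,0,0],[0.8,0.38,0,0],[0,0,0,0],[0,0,0,0]]]' | sed -n 2p
python3 - <<'E'
from h import *
p=bot.camera('wrist')
cv2.imwrite('pics/w6.png',p['pixels'][:,:,::-1])
s=bot.get_state();x,y,z=s['tool_pos'];print(s['tool_pos'],proj(p,[[x,y,z+.032],[.6145,-.0905,.051]]))
E
```

```text
tool_pos: [0.564, -0.067, 0.1499]
tool_pos: [0.612, -0.0893, 0.1494]
[ 0.61194801 -0.08924244  0.14945206] [[260.31037015 294.91022635]
 [260.5492537  193.38406696]]
```

View pics/w6.png

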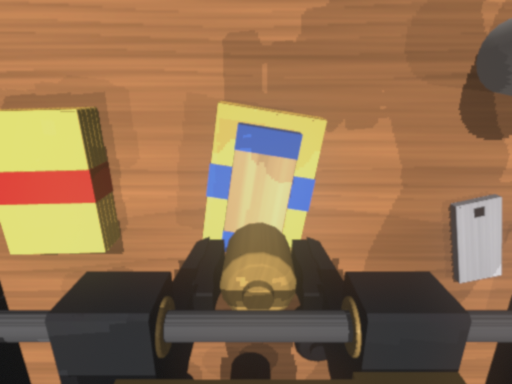

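The blue board sits centred and aligned: board far corners are (238,123) and (302,132), pack far corners (218,102) and (327,121). The held weight's button is at (258,292), as predicted.

```bash

python3 - <<'E'
from h import *
p=bot.camera('wrist')
for c,z,h in (([(238,123),(302,132)],.051,.055),([(218,102),(327,121)],.035,.065)):
    A,B=[ray(p,q,z)[:2] for q in c];d=(B-A)/np.linalg.norm(B-A);n=np.array([d[1],-d[0]]);n*=-np.sign(n[0])
    print((A+B)/2+n*h,np.linalg.norm(B-A),np.degrees(np.arctan2(-n[1],-n[0])))
E
python3 plan.py .6145 -.0905 .064 0
```

```text
[ 0.61330366 -0.09016082] 0.04973316304028031 -7.77118506153698
[ 0.61450479 -0.08967428] 0.08931597566869152 -9.465365792694554
t 17.4 pos [ 0.612  -0.0893  0.1495] yaw 0.08 n 3
[[[0.03, 0.01, 0.95, 0.01], [0.03, 0.01, 0.95, 0.01], [0.03, 0.01, 0.95, 0.01]]]
```

```bash

python3 -m handwheel '[[[0.05,0.03,0.9,0],[0,0,0.9,0],[0,0,0.6,0],[0,0,0.25,0],[0,0,0.1,0]]]' | sed -n 2,4p
python3 -m handwheel '[[[0,0,0.07,0],[0,0,0.05,0],[0,0,0,0],[0,0,0,0]]]' | sed -n 2,4p
```

```text
tool_pos: [0.6147, -0.0909, 0.0672]
eef_rot: [1.0, 0.0, 0.0, -0.0]
ft_force: [0.2, -0.1, -2.9]
tool_pos: [0.6147, -0.0911, 0.0637]
eef_rot: [1.0, 0.0, 0.0, 0.0]
ft_force: [0.5, 0.3, -3.1]
```

```bash

python3 -m handwheel '[[[0,0,0.05,0],[0,0,0,0],[0,0,0,0]]]' | sed -n 2,4p
python3 -m handwheel '[[[0,0,0,0],[0,0,0,0],[0,0,0,0]]]' 60| sed -n 2,5p
python3 -m handwheel '[[[0,0,-0.4,0],[0,0,-1,0],[0,0,-1,0],[0,0,-1,0],[0,0,-0.8,0]]]' | sed -n 2p
python3 plan.py .5541 .3037 .18 1.5
```

```text
tool_pos: [0.6149, -0.0911, 0.063]
eef_rot: [1.0, 0.0, 0.0, 0.0]
ft_force: [-2.5, 0.4, 5.3]
tool_pos: [0.6147, -0.0911, 0.062]
eef_rot: [1.0, 0.0, 0.0, 0.0]
ft_force: [0.5, 0.2, 0.3]
opening: 0.0597
tool_pos: [0.615, -0.0911, 0.1903]
t 19.9 pos [ 0.615  -0.0911  0.1903] yaw 0.03 n 14
[[[-0.14, -0.94, 0.02, -0.02], [-0.14, -0.94, 0.02, -0.02], [-0.14, -0.94, 0.02, -0.02], [-0.14, -0.94, 0.02, -0.02], [-0.14, -0.94, 0.02, -0.02]]]
[[[-0.14, -0.94, 0.02, -0.02], [-0.13, -0.94, 0.02, -0.02], [-0.13, -0.94, 0.02, -0.02], [-0.13, -0.94, 0.02, -0.02], [-0.13, -0.94, 0.02, -0.02]]]
[[[-0.13, -0.94, 0.02, -0.02], [-0.13, -0.94, 0.02, -0.02], [-0.12, -0.94, 0.02, -0.02], [-0.12, -0.94, 0.02, -0.02]]]
```

```bash

python3 -m handwheel '[[[-0.14,-0.94,0,-0.02],[-0.14,-0.94,0,-0.02],[-0.14,-0.94,0,-0.02],[-0.14,-0.94,0,-0.02],[-0.14,-0.94,0,-0.02]]]' 80 25| sed -n 2p
python3 -m handwheel '[[[-0.14,-0.94,0,-0.02],[-0.13,-0.94,0,-0.02],[-0.13,-0.94,0,-0.02],[-0.13,-0.94,0,-0.02],[-0.13,-0.94,0,-0.02]]]' | sed -n 2p
python3 -m handwheel '[[[-0.13,-0.94,0.5,-0.02],[-0.13,-0.94,0.7,-0.02],[-0.12,-0.94,0.9,-0.02],[-0.12,-0.94,0.9,-0.02],[0,0,0.5,0]]]' | sed -n 2p
python3 -m handwheel '[[[0,0,0,0],[0,0,0,0]]]' | sed -n 2p
python3 plan.py .5541 .3037 .005 1.5
```

```text
tool_pos: [0.593, 0.0508, 0.1889]
tool_pos: [0.5714, 0.1915, 0.1889]
tool_pos: [0.5526, 0.3059, 0.0825]
tool_pos: [0.5554, 0.3017, 0.0841]
t 22.025 pos [0.5554 0.3017 0.0841] yaw 1.31 n 3
[[[-0.01, -0.02, 0.88, -0.01], [-0.01, -0.02, 0.88, -0.01], [-0.01, -0.02, 0.88, -0.01]]]
```

```bash

python3 -m handwheel '[[[-0.04,-0.06,0.9,-0.04],[0,0,0.9,0],[0,0,0.6,0],[0,0,0.26,0],[0,0,0,0]]]' |sed -n 2,4p
python3 -m handwheel '[[[0,0,0,0],[0,0,0,0],[0,0,0,0],[0,0,0,0],[0,0,0,0]]]' 40 25 | sed -n 2,6p
python3 -m handwheel '[[[0,0,-0.5,0],[0,0,-1,0],[0,0,-1,0],[0,0,-1,0],[0,0,-0.8,0]]]'|sed -n 2,6p
python3 plan.py .55 .1 .15 1.5
```

```text
tool_pos: [0.5531, 0.3047, 0.0034]
eef_rot: [1.0, 0.014, 0.0, 0.0]
ft_force: [0.6, -0.0, -0.0]
tool_pos: [0.5531, 0.3046, 0.0036]
eef_rot: [1.0, 0.014, 0.0, 0.0]
ft_force: [-0.6, -2.4, 5.3]
opening: 0.0498
gripper_force: 25.0
tool_pos: [0.553, 0.3055, 0.1343]
eef_rot: [1.0, 0.014, 0.001, -0.001]
ft_force: [-0.4, -0.3, -1.9]
opening: 0.0497
gripper_force: 25.0
t 23.9 pos [0.553  0.3055 0.1343] yaw 1.65 n 7
[[[-0.04, 0.98, -0.07, 0.0], [-0.04, 0.98, -0.07, 0.0], [-0.04, 0.98, -0.07, 0.0], [-0.04, 0.98, -0.07, 0.0], [-0.04, 0.98, -0.07, 0.0]]]
[[[-0.04, 0.98, -0.07, 0.0], [-0.04, 0.98, -0.07, 0.0]]]
```

```bash

python3 -m handwheel '[[[-0.04,0.98,-0.3,0],[-0.04,0.98,-0.3,0],[-0.04,0.98,-0.3,0],[-0.04,0.98,-0.3,0],[-0.04,0.98,-0.3,0]]]' | sed -n 2p
python3 -m handwheel '[[[-0.04,0.98,-0.3,0],[-0.04,0.9,0,0],[0,0,0,0],[0,0,0,0]]]' | sed -n 2,3p
sed -e 's/(b>1.3\*r)&(b>90)/(r>1.8*g)\&(r>110)\&(b<.3*r)\&(g<.42*r)/; s/bl=.*/bl=(r>2.5*g)\&(r>60)/' -e 's/-.0043/-.0035/' e.py > e2.py
sed -i "s/^L=\[\]/cv2.imwrite('pics\/w7.png',im[:,:,::-1]);L=[]/" e2.py; python3 e2.py
```

```text
tool_pos: [0.5509, 0.1572, 0.1782]
tool_pos: [0.5501, 0.1028, 0.1866]
eef_rot: [1.0, 0.015, 0.0, -0.001][ WARN:0@1.105] global loadsave.cpp:1063 imwrite_ Unsupported depth image for selected encoder is fallbacked to CV_8U.
Traceback (most recent call last):
  File "e2.py", line 8, in <module>
    L.append((c[0]-.5,v));R.append((c[-1]+.5,v))
              ~^^^
IndexError: index 0 is out of bounds for axis 0 with size 0
```

View pics/w7.png

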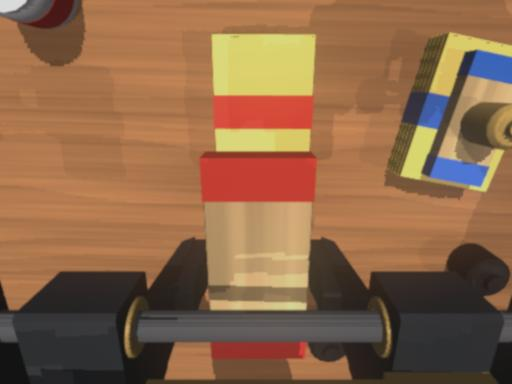

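The pack's far top edge is at row 35 (columns 212–315), and the held board's far end is at row 154. The brass weight stands upright on the blue board.

```bash
sed -i 's/range(32,145)/range(42,145)/; s/range(242,330)/range(222,306)/; s/180:400\])+180/180:360])+180/' e2.py; python3 e2.py; python3 plan.py .6155 .1012 .07 1.5
```

```text
t 25.125 pos [0.5501 0.1031 0.1863] yaw 1.75 n 5
[[[0.44, 0.03, 0.78, 0.01], [0.44, 0.03, 0.78, 0.01], [0.44, 0.03, 0.78, 0.01], [0.44, 0.02, 0.78, 0.01], [0.44, 0.02, 0.78, 0.01]]][ WARN:0@0.950] global loadsave.cpp:1063 imwrite_ Unsupported depth image for selected encoder is fallbacked to CV_8U.
Traceback (most recent call last):
  File "e2.py", line 8, in <module>
    L.append((c[0]-.5,v));R.append((c[-1]+.5,v))
              ~^^^
IndexError: index 0 is out of bounds for axis 0 with size 0
```

```bash
sed -i 's/    L.append/    if len(c)<80: continue\n    L.append/' e2.py; python3 e2.py 2>&1 | grep -v WARN
```

```text
[0.6306 0.1472] dir deg 2.25
[0.6323 0.056 ] dir deg 0.86
[0.6807 0.0966] dir deg -89.17
width 0.09115956 pack centre [0.61559343 0.10118698] yaw deg 1.55259
board end ahead of TCP 0.05620382648263486 (55 if centred); side edges lateral [np.float64(0.0258), np.float64(-0.0239)]
```

```bash
python3 upd.py red_pack .6156 .1012 .027
python3 -m handwheel '[[[0.54,0.03,0.4,0.01],[0.54,0.03,0.8,0.01],[0.54,0.03,0.9,0.01],[0.54,0.03,0.9,0.01],[0,0,0.8,0]]]' |sed -n 2p
python3 -m handwheel '[[[0,0,0,0],[0,0,0,0]]]' | sed -n 2p
python3 plan.py .6144 .1012 .039 1.5
```

```text
tool_pos: [0.616, 0.1005, 0.071]
tool_pos: [0.6155, 0.1003, 0.0731]
t 26.05 pos [0.6155 0.1003 0.0731] yaw 1.47 n 2
[[[-0.02, -0.02, 0.57, -0.0], [-0.02, -0.02, 0.57, -0.0]]]
```

```bash

python3 -m handwheel '[[[-0.03,-0.03,0.5,0],[0,0,0.35,0],[0,0,0.2,0],[0,0,0.07,0],[0,0,0,0]]]' | sed -n 2,4p
python3 -m handwheel '[[[0,0,0.03,0],[0,0,0,0],[0,0,0,0]]]' | sed -n 2,4p
```

```text
tool_pos: [0.6143, 0.1003, 0.0387]
eef_rot: [1.0, 0.012, 0.0, -0.0]
ft_force: [-0.8, -0.3, -1.0]
tool_pos: [0.6145, 0.1004, 0.0385]
eef_rot: [1.0, 0.012, 0.0, 0.0]
ft_force: [-1.5, -0.3, 7.1]
```

```bash

python3 -m handwheel '[[[0,0,0,0],[0,0,0,0],[0,0,0,0]]]' 75 | sed -n 2,5p
python3 -m handwheel '[[[0,0,-0.3,0],[0,0,-0.8,0],[0,0,-1,0],[0,0,-1,0],[0,0,-1,0]]]' | sed -n 2p
python3 plan.py .5494 -.3127 .16 13.5
```

```text
tool_pos: [0.6142, 0.1003, 0.0376]
eef_rot: [1.0, 0.012, -0.0, 0.0]
ft_force: [0.1, 0.3, 1.0]
opening: 0.0746
tool_pos: [0.6142, 0.1003, 0.1623]
t 28.05 pos [0.6142 0.1003 0.1623] yaw 1.43 n 15
[[[-0.17, 0.91, 0.01, -0.16], [-0.18, 0.91, 0.01, -0.16], [-0.19, 0.91, 0.01, -0.16], [-0.21, 0.91, 0.01, -0.16], [-0.22, 0.9, 0.01, -0.16]]]
[[[-0.23, 0.9, 0.01, -0.16], [-0.24, 0.9, 0.01, -0.16], [-0.26, 0.89, 0.01, -0.16], [-0.27, 0.89, 0.01, -0.16], [-0.28, 0.89, 0.01, -0.16]]]
[[[-0.29, 0.88, 0.01, -0.16], [-0.3, 0.88, 0.01, -0.16], [-0.32, 0.87, 0.01, -0.16], [-0.33, 0.87, 0.01, -0.16], [-0.34, 0.86, 0.01, -0.16]]]
```

```bash

python3 -m handwheel '[[[-0.17,0.91,-0.4,-0.16],[-0.18,0.91,-0.4,-0.16],[-0.19,0.91,-0.4,-0.16],[-0.21,0.91,-0.2,-0.16],[-0.22,0.9,0,-0.16]]]' | sed -n 2p
python3 -m handwheel '[[[-0.23,0.9,0,-0.16],[-0.24,0.9,0,-0.16],[-0.26,0.89,0,-0.16],[-0.27,0.89,0,-0.16],[-0.28,0.89,0,-0.16]]]' | sed -n 2p
python3 -m handwheel '[[[-0.29,0.88,0,-0.16],[-0.4,0.88,0,-0.16],[-0.5,0.87,0,-0.16],[-0.5,0.87,0,-0.16],[-0.5,0.86,0,-0.16]]]' | sed -n 2p
python3 -m handwheel '[[[0,0,0,0],[0,0,0,0]]]' | sed -n 2p
python3 mw.py pics/mw8.png plate; python3 plan.py .5494 -.3127 .07 13.5
```

```text
tool_pos: [0.5926, -0.0381, 0.204]
tool_pos: [0.5705, -0.176, 0.2034]
tool_pos: [0.5309, -0.3172, 0.2034]
tool_pos: [0.5317, -0.315, 0.203]
plate [ 0.5494 -0.3127  0.2357] -> [ 0.5487 -0.3124  0.2297] cost 0.061 3566
t 30.225 pos [ 0.5319 -0.3145  0.203 ] yaw 13.53 n 5
[[[0.12, 0.02, 0.89, 0.0], [0.12, 0.02, 0.89, 0.0], [0.12, 0.02, 0.89, 0.0], [0.12, 0.02, 0.89, 0.0], [0.12, 0.02, 0.89, 0.0]]]
```

View pics/mw8.png

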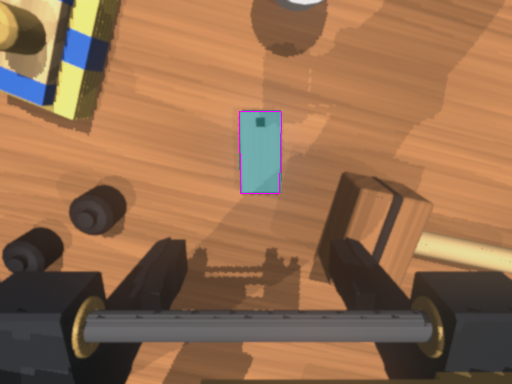

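```bash
python3 - <<'E'
from h import *
p=bot.camera('wrist')
for q in [(343,173),(360,180),(432,205),(329,240)]: print(q,ray(p,q,.07).round(3),ray(p,q,0).round(3))
c=bot.camera('scene')
for q in [(288,217),(345,207),(349,234),(300,250),(290,235)]: print(q,ray(c,np.array(q)*.64,.07).round(3),ray(c,np.array(q)*.64,0).round(3))
E
```

```text
(343, 173) [ 0.561 -0.387  0.07 ] [ 0.548 -0.411  0.   ]
(360, 180) [ 0.558 -0.405  0.07 ] [ 0.545 -0.433  0.   ]
(432, 205) [ 0.551 -0.48   0.07 ] [ 0.535 -0.526  0.   ]
(329, 240) [ 0.493 -0.396  0.07 ] [ 0.463 -0.421  0.   ]
(288, 217) [ 0.556 -0.458  0.07 ] [ 0.503 -0.571  0.   ]
(345, 207) [ 0.439 -0.426  0.07 ] [ 0.375 -0.536  0.   ]
(349, 234) [ 0.49  -0.329  0.07 ] [ 0.431 -0.43   0.   ]
(300, 250) [ 0.596 -0.334  0.07 ] [ 0.548 -0.434  0.   ]
(290, 235) [ 0.586 -0.393  0.07 ] [ 0.536 -0.5    0.   ]
```

The plate fit is good. The mallet's near face is at y≈-0.41, too close for the gripper body over a centred grasp. I'll shift the open gripper to the left, nudge the plate 25 mm away with the right finger, then grip.

```bash
python3 plan.py .5443 -.2939 .06 13.3
```

```text
t 30.325 pos [ 0.5319 -0.3146  0.2029] yaw 13.55 n 5
[[[0.11, -0.11, 0.95, 0.01], [0.11, -0.11, 0.95, 0.01], [0.11, -0.11, 0.95, 0.01], [0.11, -0.11, 0.95, 0.01], [0.11, -0.12, 0.95, 0.01]]]
```

```bash

python3 -m handwheel '[[[0.2,-0.25,0.3,0],[0.16,-0.25,0.9,0],[0.15,-0.25,0.9,0],[0,0,0.9,0],[0,0,0.9,0]]]' 88 30| sed -n 2p
python3 -m handwheel '[[[0,0,0.8,0],[0,0,0,0],[0,0,0,0]]]' | sed -n 2,4p
python3 plan.py .5443 -.2939 .004 13.3
```

```text
tool_pos: [0.5411, -0.2891, 0.0843]
tool_pos: [0.5415, -0.2903, 0.0623]
eef_rot: [0.993, 0.117, 0.0, 0.0]
ft_force: [-0.3, 0.5, 0.8]
t 31.325 pos [ 0.5415 -0.2903  0.0623] yaw 13.47 n 2
[[[0.03, 0.07, 0.97, 0.02], [0.03, 0.07, 0.97, 0.02]]]
```

```bash

python3 -m handwheel '[[[0.06,0.17,0.3,0],[0,0,0.8,0],[0,0,0.5,0],[0,0,0.2,0],[0,0,0.08,0]]]' | sed -n 2,4p
python3 -m handwheel '[[[0,0,0.04,0],[0,0,0,0]]]' | sed -n 2,4p
```

```text
tool_pos: [0.544, -0.2954, 0.0053]
eef_rot: [0.993, 0.117, 0.0, 0.0]
ft_force: [-0.4, 0.1, 0.4]
tool_pos: [0.5441, -0.2955, 0.0046]
eef_rot: [0.993, 0.117, 0.0, 0.0]
ft_force: [1.1, -0.0, -0.1]
```

```bash

python3 -m handwheel '[[[0,-0.2,0,0],[0,-0.3,0,0],[0,-0.3,0,0],[0,-0.2,0,0],[0,0,0,0]]]' | sed -n 2,4p
python3 -m handwheel '[[[0,0.3,0,0],[0,0.4,0.03,0],[0,0,0.03,0],[0,0,0,0]]]' | sed -n 2,4p
python3 -m handwheel '[[[0,0,0,0],[0,0,0,0],[0,0,0,0],[0,0,0,0],[0,0,0,0]]]' 36 35 | sed -n 2,6p
```

```text
tool_pos: [0.5368, -0.2651, 0.0042]
eef_rot: [0.993, 0.117, -0.0, -0.0]
ft_force: [0.4, -0.3, -0.1]
tool_pos: [0.5414, -0.2864, 0.0019]
eef_rot: [0.993, 0.117, -0.0, -0.0]
ft_force: [0.7, 0.1, 1.4]
tool_pos: [0.5417, -0.2866, 0.0024]
eef_rot: [0.993, 0.117, 0.0, 0.0]
ft_force: [0.7, -1.5, -0.8]
opening: 0.0434
gripper_force: 35.0
```

```bash

python3 -m handwheel '[[[0,0,-0.4,0],[0,0,-0.9,0],[0,0,-1,0],[0,0,-1,0],[0,0,-1,0]]]' | sed -n 2,6p
python3 -m handwheel '[[[0,0,-1,0],[0,0,-0.8,0]]]' | sed -n 2,6p
python3 plan.py .555 .1004 .19 1.5
```

```text
tool_pos: [0.5413, -0.2864, 0.1327]
eef_rot: [0.993, 0.117, -0.0, -0.0]
ft_force: [0.4, -0.1, -2.4]
opening: 0.0434
gripper_force: 35.0
tool_pos: [0.5415, -0.2865, 0.1871]
eef_rot: [0.993, 0.117, 0.0, 0.0]
ft_force: [-0.1, -1.2, -2.5]
opening: 0.0439
gripper_force: 35.0
t 34.825 pos [ 0.5415 -0.2865  0.1871] yaw 13.43 n 14
[[[0.25, -0.89, -0.01, 0.17], [0.23, -0.89, -0.01, 0.17], [0.22, -0.9, -0.01, 0.17], [0.21, -0.9, -0.01, 0.17], [0.19, -0.9, -0.01, 0.17]]]
[[[0.18, -0.9, -0.01, 0.17], [0.17, -0.91, -0.01, 0.17], [0.15, -0.91, -0.01, 0.17], [0.14, -0.91, -0.01, 0.17], [0.12, -0.91, -0.01, 0.17]]]
[[[0.11, -0.92, -0.01, 0.17], [0.1, -0.92, -0.01, 0.17], [0.08, -0.92, -0.01, 0.17], [0.07, -0.92, -0.01, 0.17]]]
```

```bash

python3 -m handwheel '[[[0.25,-0.89,0,0.17],[0.23,-0.89,0,0.17],[0.22,-0.9,0,0.17],[0.21,-0.9,0,0.17],[0.19,-0.9,0,0.17]]]' | sed -n 2p
python3 -m handwheel '[[[0.18,-0.9,0,0.17],[0.17,-0.91,0,0.17],[0.15,-0.91,0,0.17],[0.14,-0.91,0,0.17],[0.12,-0.91,0,0.17]]]' | sed -n 2p
python3 -m handwheel '[[[0.11,-0.92,0,0.17],[0.1,-0.92,0,0.17],[0.08,-0.92,0,0.17],[0.07,-0.92,0,0.17],[0,0,0,0]]]' | sed -n 2p
python3 -m handwheel '[[[0,0,0,0],[0,0,0,0]]]' | sed -n 2p
python3 - <<'E'
from h import *
p=bot.camera('wrist');cv2.imwrite('pics/w9.png',p['pixels'][:,:,::-1]);print(bot.get_state()['tool_pos'])
E
```

```text
tool_pos: [0.5462, -0.1472, 0.1857]
tool_pos: [0.5511, -0.0093, 0.1857]
tool_pos: [0.5547, 0.1036, 0.1858]
tool_pos: [0.5552, 0.0992, 0.1853]
[0.55526036 0.09942411 0.18533146]
```

View pics/w9.png

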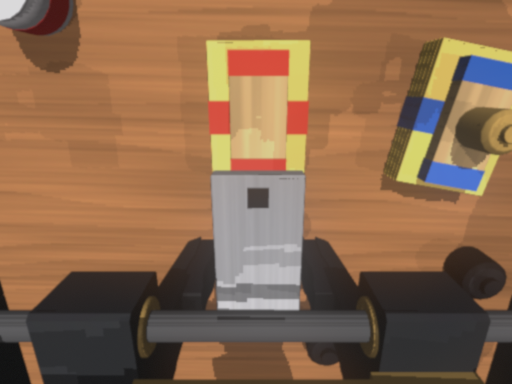

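The red board is centred on its pack (far corners 228,50 and 289,50), and the plate's far end spans (211,172) to (304,172).

```bash
python3 - <<'E'
from h import *
p=bot.camera('wrist');s=bot.get_state();T=np.array(s['tool_pos']);q=s['eef_rot'];yaw=2*np.arctan2(q[1],q[0]);print(np.degrees(yaw))
for c,z,h in (([(228,50),(289.5,50)],.051,.055),([(207,40.5),(310,40.5)],.035,.065),([(211.5,172),(304,171.5)],T[2]+.0076,.045)):
    A,B=[ray(p,q,z)[:2] for q in c];d=(B-A)/np.linalg.norm(B-A);n=np.array([d[1],-d[0]]);n*=-np.sign(n[0])
    C=(A+B)/2+n*h;print(C.round(4),np.linalg.norm(B-A).round(4),np.degrees(np.arctan2(-n[1],-n[0])).round(2),(C-T[:2]).round(4))
E
python3 plan.py .6155 .1005 .09 1.5
```

```text
1.445572313928619
[0.6147 0.1009] 0.0503 1.47 [0.0594 0.0013]
[0.6139 0.101 ] 0.0884 1.47 [0.0586 0.0014]
[0.5584 0.1004] 0.0421 1.75 [0.0031 0.0007]
t 37.05 pos [0.5553 0.0996 0.1853] yaw 1.45 n 4
[[[0.5, 0.01, 0.79, -0.0], [0.5, 0.01, 0.79, -0.0], [0.5, 0.01, 0.79, -0.0], [0.5, 0.01, 0.79, -0.0]]]
```

```bash

python3 -m handwheel '[[[0.48,0.01,0.4,0],[0.48,0,0.7,0],[0.48,0,0.8,0],[0.46,0,0.8,0],[0,0,0.5,0]]]' |sed -n 2p
python3 -m handwheel '[[[0,0,0.3,0],[0,0,0.2,0],[0,0,0,0]]]' | sed -n 2,4p
python3 plan.py .6125 .1003 .0534 1.5
```

```text
tool_pos: [0.6128, 0.1014, 0.0871]
tool_pos: [0.6121, 0.1019, 0.0744]
eef_rot: [1.0, 0.013, -0.0, 0.0]
ft_force: [-0.8, 0.3, -2.3]
t 38.05 pos [0.6121 0.1019 0.0744] yaw 1.53 n 1
[[[0.01, 0.05, 0.7, 0.01]]]
```

```bash

python3 -m handwheel '[[[0.01,0.04,0.35,0],[0,0,0.2,0],[0,0,0.08,0],[0,0,0.05,0],[0,0,0,0]]]' |sed -n 2,4p
python3 -m handwheel '[[[0,0,0.03,0],[0,0,0,0],[0,0,0,0]]]' | sed -n 2,4p
```

```text
tool_pos: [0.6126, 0.1008, 0.0539]
eef_rot: [1.0, 0.013, 0.0, -0.0]
ft_force: [-0.6, -0.5, -3.1]
tool_pos: [0.6128, 0.1008, 0.0533]
eef_rot: [1.0, 0.013, 0.0, -0.0]
ft_force: [-0.0, 0.6, 1.2]
```

```bash

python3 -m handwheel '[[[0,0,0,0],[0,0,0,0],[0,0,0,0]]]' 75 | sed -n 2,5p
python3 -m handwheel '[[[0,0,-0.3,0],[0,0,-0.8,0],[0,0,-1,0],[0,0,-1,0],[0,0,-1,0]]]' | sed -n 2p
python3 plan.py .4468 -.1485 .20 0
```

```text
tool_pos: [0.6127, 0.1008, 0.0531]
eef_rot: [1.0, 0.013, 0.0, -0.0]
ft_force: [-0.2, 0.2, -0.2]
opening: 0.0713
tool_pos: [0.6127, 0.1008, 0.1777]
t 40.05 pos [0.6127 0.1008 0.1777] yaw 1.53 n 11
[[[-0.52, 0.74, -0.07, 0.03], [-0.52, 0.74, -0.07, 0.03], [-0.52, 0.74, -0.07, 0.03], [-0.52, 0.75, -0.07, 0.03], [-0.51, 0.75, -0.07, 0.03]]]
[[[-0.51, 0.75, -0.07, 0.03], [-0.51, 0.75, -0.07, 0.03], [-0.51, 0.75, -0.07, 0.03], [-0.51, 0.75, -0.07, 0.03], [-0.5, 0.75, -0.07, 0.03]]]
[[[-0.5, 0.76, -0.07, 0.03]]]
```

```bash

python3 -m handwheel '[[[-0.52,0.74,-0.15,0.03],[-0.52,0.74,-0.15,0.03],[-0.52,0.74,-0.15,0.03],[-0.52,0.75,-0.15,0.03],[-0.51,0.75,-0.1,0.03]]]' | sed -n 2p
python3 -m handwheel '[[[-0.51,0.75,0,0.03],[-0.51,0.75,0,0.03],[-0.51,0.75,0,0.03],[-0.51,0.75,0,0.03],[-0.5,0.75,0,0.03]]]' | sed -n 2p
python3 -m handwheel '[[[-0.5,0.76,0,0],[0,0,0,0],[0,0,0,0]]]' | sed -n 2p
python3 - <<'E'
from h import *
p=bot.camera('wrist');cv2.imwrite('pics/w10.png',p['pixels'][:,:,::-1]);print(bot.get_state()['tool_pos'],proj(p,[[.4468,-.1485,.05]]))
E
```

```text
tool_pos: [0.537, -0.0132, 0.1979]
tool_pos: [0.4617, -0.1263, 0.1977]
tool_pos: [0.4478, -0.1476, 0.1975]
[ 0.4478895  -0.14736459  0.19735813] [[259.60588059 181.32230649]]
```

View pics/w10.png

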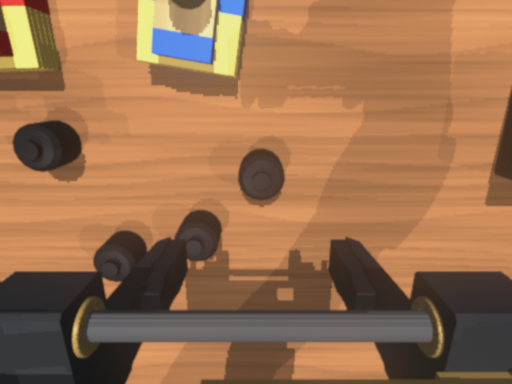

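The iron weight's button is at (261,178), a couple of mm from the prediction. Descending.

```bash

python3 -m handwheel '[[[0.04,0.08,0.9,0],[0,0,0.9,0],[0,0,0.9,0],[0,0,0.9,0],[0,0,0.9,0]]]' 75 35| sed -n 2p
python3 -m handwheel '[[[0,0,0.8,0],[0,0,0.6,0],[0,0,0.25,0],[0,0,0,0],[0,0,0,0]]]' | sed -n 2,4p
python3 -m handwheel '[[[0,0,0,0],[0,0,0,0],[0,0,0,0],[0,0,0,0],[0,0,0,0]]]' 40 35 | sed -n 2,6p
```

```text
tool_pos: [0.4492, -0.1496, 0.0612]
tool_pos: [0.4489, -0.1508, 0.0131]
eef_rot: [1.0, 0.0, 0.001, 0.0]
ft_force: [0.4, 0.2, -0.2]
tool_pos: [0.4484, -0.151, 0.0127]
eef_rot: [1.0, 0.0, 0.0, 0.0]
ft_force: [-1.1, 0.0, 4.4]
opening: 0.0465
gripper_force: 35.0
```

```bash

python3 -m handwheel '[[[0,0,-0.4,0],[0,0,-0.9,0],[0,0,-1,0],[0,0,-1,0],[0,0,-1,0]]]' | sed -n 2,6p
python3 -m handwheel '[[[0,0,-1,0],[0,0,-0.6,0]]]' | sed -n 2,6p
python3 plan.py .6125 .1005 .19 0
```

```text
tool_pos: [0.4473, -0.1506, 0.1425]
eef_rot: [1.0, 0.0, -0.001, -0.0]
ft_force: [0.3, -0.2, -6.5]
opening: 0.047
gripper_force: 35.0
tool_pos: [0.4478, -0.1508, 0.1909]
eef_rot: [1.0, 0.0, 0.0, 0.0]
ft_force: [0.1, -0.1, -5.7]
opening: 0.0469
gripper_force: 35.0
t 44.475 pos [ 0.4478 -0.1508  0.1909] yaw 0.03 n 11
[[[0.5, -0.76, 0.0, 0.0], [0.5, -0.76, 0.0, 0.0], [0.5, -0.76, 0.0, 0.0], [0.5, -0.76, 0.0, 0.0], [0.5, -0.76, 0.0, 0.0]]]
[[[0.5, -0.76, 0.0, 0.0], [0.5, -0.76, 0.0, 0.0], [0.5, -0.76, 0.0, 0.0], [0.5, -0.76, 0.0, 0.0], [0.5, -0.76, 0.0, 0.0]]]
[[[0.5, -0.76, 0.0, 0.0]]]
```

```bash

python3 -m handwheel '[[[0.5,-0.76,0,0],[0.5,-0.76,0,0],[0.5,-0.76,0,0],[0.5,-0.76,0,0],[0.5,-0.76,0,0]]]' | sed -n 2p
python3 -m handwheel '[[[0.5,-0.76,0,0],[0.5,-0.76,0,0],[0.5,-0.76,0,0],[0.5,-0.76,0,0],[0.5,-0.76,0,0]]]' | sed -n 2p
python3 -m handwheel '[[[0.4,-0.76,0,0],[0,0,0,0],[0,0,0,0]]]' | sed -n 2p
python3 - <<'E'
from h import *
p=bot.camera('wrist');cv2.imwrite('pics/w11.png',p['pixels'][:,:,::-1]);T=bot.get_state()['tool_pos'];print(T,proj(p,[[T[0],T[1],T[2]+.037]]))
E
```

```text
tool_pos: [0.5224, -0.0361, 0.1892]
tool_pos: [0.5973, 0.0776, 0.189]
tool_pos: [0.6091, 0.099, 0.1889]
[0.609267   0.098633   0.18908719] [[261.63199083 302.16510048]]
```

View pics/w11.png

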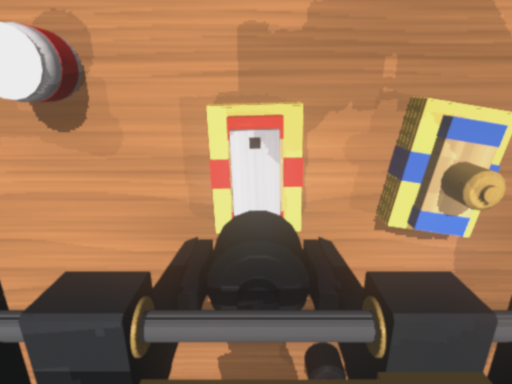

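```bash
python3 - <<'E'
from h import *
p=bot.camera('wrist');T=np.array(bot.get_state()['tool_pos'])
for c,z,h in (([(229.5,129),(281.5,129)],.061,.045),([(228,115.5),(283.5,115.5)],.051,.055)):
    A,B=[ray(p,q,z)[:2] for q in c];d=(B-A)/np.linalg.norm(B-A);n=np.array([d[1],-d[0]]);n*=-np.sign(n[0])
    C=(A+B)/2+n*h;print(C.round(4),np.linalg.norm(B-A).round(4),np.degrees(np.arctan2(-n[1],-n[0])).round(2))
# weight shoulder rim front edge: top ~ (258,210) at straight-side height
print('rim front', ray(p,(258,210),T[2]-.0127+.037)-T)
E
python3 plan.py .6147 .1005 .1 0
```

```text
[0.6155 0.1014] 0.0449 -0.03
[0.616  0.1011] 0.049 -0.02
rim front [0.03591531 0.00112536 0.0243    ]
t 46.2 pos [0.6095 0.0986 0.1892] yaw -0.05 n 4
[[[0.04, -0.02, 0.74, -0.0], [0.04, -0.02, 0.74, -0.0], [0.04, -0.02, 0.74, -0.0], [0.04, -0.02, 0.74, -0.0]]]
```

```bash
python3 - <<'E'
from h import *
p=bot.camera('wrist');T=np.array(bot.get_state()['tool_pos'])
R=cv2.Rodrigues(np.float64(p['rvec']))[0];print('cam',-R.T@np.float64(p['tvec']).ravel()-T)
for ox in(0,.003,.006):
    X=np.array(cyl(T[0]+ox,T[1],IRON));X[:,2]+=T[2]-.0127;u=proj(p,X);print(ox,u.min(0).round(1),u.max(0).round(1))
E
```

```text
cam [0.08353686 0.00128251 0.14573093]
0 [207.2 205.5] [312.7 326.8]
0.003 [206.9 200.3] [313.1 321.6]
0.006 [206.6 195. ] [313.4 316.4]
```

```bash

python3 -m handwheel '[[[0.15,-0.04,0.5,0],[0.1,-0.02,0.8,0],[0,0,0.9,0],[0,0,0.7,0],[0,0,0.4,0]]]' |sed -n 2p
python3 -m handwheel '[[[0,0,0.15,0],[0,0,0.1,0],[0,0,0,0],[0,0,0,0]]]' | sed -n 2,4p
python3 plan.py .6172 .1003 .0737 0
```

```text
tool_pos: [0.6169, 0.1015, 0.0887]
tool_pos: [0.6181, 0.1019, 0.0836]
eef_rot: [1.0, 0.0, 0.001, -0.0]
ft_force: [-0.6, -0.0, -5.8]
t 47.375 pos [0.6181 0.1019 0.0836] yaw 0.03 n 1
[[[-0.03, 0.05, 0.33, 0.01]]]
```

```bash

python3 -m handwheel '[[[-0.03,0.04,0.15,0],[0,0,0.08,0],[0,0,0.06,0],[0,0,0.03,0],[0,0,0,0]]]' |sed -n 2,4p
python3 -m handwheel '[[[0,0,0.04,0],[0,0,0,0],[0,0,0,0]]]' | sed -n 2,4p
```

```text
tool_pos: [0.6166, 0.1006, 0.0738]
eef_rot: [1.0, 0.0, -0.0, 0.0]
ft_force: [-3.4, -0.2, 0.7]
tool_pos: [0.6166, 0.1006, 0.0737]
eef_rot: [1.0, 0.0, -0.0, 0.0]
ft_force: [-7.0, -2.2, 10.5]
```

Contact made; releasing, rising and checking.

```bash

python3 -m handwheel '[[[0,0,0,0],[0,0,0,0],[0,0,0,0]]]' 72 | sed -n 2,5p
python3 -m handwheel '[[[0,0,-0.3,0],[0,0,-0.8,0],[0,0,-1,0],[0,0,-1,0],[0,0,-1,0]]]' | sed -n 2p
python3 -m handwheel '[[[-1,0,-0.5,0],[-1,0,-0.5,0],[-1,0,-0.5,0],[-0.6,0,0,0],[0,0,0,0]]]' | sed -n 2p
python3 - <<'E'
from h import *
w=bot.camera('wrist');print(bot.get_state()['tool_pos'])
b=bot.camera('side')['pixels'][180:280,160:290]
cv2.imwrite('pics/w12.png',np.hstack([w['pixels'][:280],cv2.resize(b,(288,280))])[:,:,::-1])
print(proj(w,[[.6155,.1012,.111],[.614,-.0905,.095]]))
E
```

```text
tool_pos: [0.6172, 0.1008, 0.0723]
eef_rot: [1.0, 0.0, 0.0, -0.0]
ft_force: [0.7, -0.4, -0.1]
opening: 0.0713
tool_pos: [0.6168, 0.1007, 0.1968]
tool_pos: [0.5082, 0.1007, 0.241]
[0.50906665 0.10058159 0.24082049]
[[258.41491221  59.12633404]
 [480.1552187   63.1467073 ]]
```

View pics/w12.png

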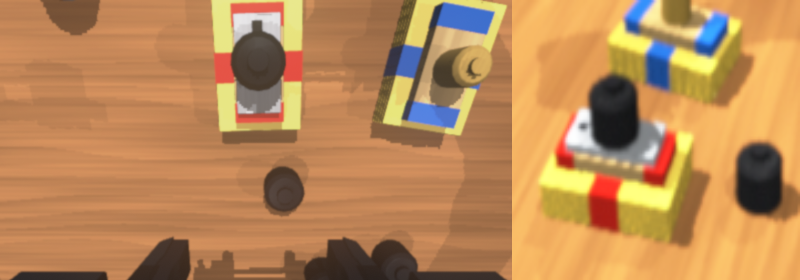

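Both stacks stand upright and centred. The iron button is at (257,62) and the brass at (479,67), each within about 3 mm of prediction.

```bash
python3 -c "
from rig import bot
print(bot.hand_in())"
```

```text
the job is handed in; nothing more can be done
None
```

Job handed in, with no verdict shown: the last picture had both stacks upright and centred to about 3 mm at roughly 50 s of the 136 s allowed, and at no point did I touch the mallet, ink tin or paste pot.

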